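Make up three pump repair kits

TASK

Make up the three repair kits from the stock on the bench: the brass impeller and the shaft seal (white foot, red top) go in the red tray, the aluminium coupling and the white capacitor in the blue tray, and the grey contactor in the free compartment of the green tray. Set every part down upright, without dropping it, flat on the tray's floor, one part to a compartment. Leave the black impeller and the carton already in the green tray where they are.

Things in the scene. Friction and masses are not known exactly. Their poses are not given: they have to be found in the camera images.
- impeller_brass: brass pump impeller, about 0.22 kg: flat disc 60 mm across and 6 mm thick, with low vanes on it up to 13 mm high, and in the middle a round upright hub 28 mm across whose top is 46 mm high: take it by the hub. Origin: centre of the underside, on the axis; z up
- shaft_seal: mechanical shaft seal standing upright, about 0.16 kg: a white ceramic foot 42 mm across and 14 mm high, a black rubber ring 38 mm across up to 24 mm, a steel spring about 36 mm across (coils look only; the solid under them is 33 mm) up to 42 mm, and a red cap 35 mm across up to 50 mm high. Origin: centre of the underside, on the axis; z up
- coupling: bare aluminium shaft coupling half, about 0.2 kg: a flange 56 mm across and 14 mm high with three orange inserts in its rim (visible from above), and above it a round hub 36 mm across whose top is 46 mm high: take it by the hub. Origin: centre of the underside, on the axis; z up
- capacitor: motor capacitor: upright white can with a blue band, 40 mm across and 58 mm high, two small brass tabs on top up to 69 mm, about 0.11 kg. Origin: centre of the underside, on the axis; z up
- contactor: grey contactor with a yellow patch on top, about 0.3 kg: 45 mm (own x) by 58 mm (own y) up to 34 mm high, and above that 45 mm (own x) by 38 mm (own y), centred, up to 55 mm high; take it across its 45 mm. Origin: centre of the underside; z up. At the start its own x points within 0.6 rad of straight away from the robot's front
- tray_red: red plastic kit tray, fixed to the bench: 100 mm (own x) by 192 mm (own y), outer height 14 mm, walls 4 mm, floor 4 mm thick; a 4 mm wall along own x, as high as the rim, halves it into two compartments, each 92 by 90 mm inside, centred at own y = +47 mm and -47 mm. A white paper strip marks the middle of its outer -x side. Origin: centre of the underside; z up
- tray_blue: blue plastic kit tray, fixed to the bench: 100 mm (own x) by 192 mm (own y), outer height 14 mm, walls 4 mm, floor 4 mm thick; a 4 mm wall along own x, as high as the rim, halves it into two compartments, each 92 by 90 mm inside, centred at own y = +47 mm and -47 mm. A white paper strip marks the middle of its outer -x side. Origin: centre of the underside; z up
- tray_green: green plastic kit tray, fixed to the bench: 100 mm (own x) by 192 mm (own y), outer height 14 mm, walls 4 mm, floor 4 mm thick; a 4 mm wall along own x, as high as the rim, halves it into two compartments, each 92 by 90 mm inside, centred at own y = +47 mm and -47 mm. A white paper strip marks the middle of its outer -x side. Origin: centre of the underside; z up. The compartment at own y = -47 mm holds the carton; the one at +47 mm is free
- impeller_black: black plastic pump impeller of the same shape and size, not wanted in any kit, stands among the stock, to be left there: flat disc 60 mm across and 6 mm thick, with low vanes on it up to 13 mm high, and in the middle a round upright hub 28 mm across whose top is 46 mm high. Origin: centre of the underside, on the axis; z up
- carton: closed cardboard carton with a white band, 60 by 60 mm and 40 mm high, 0.18 kg, already packed in the green tray; stays there. Origin: centre of the underside; z up
Mind the look-alikes: they are no part of the job. Leave any purple look-alike of the shaft_seal alone.

How it is judged:
At the end, for the whole second after the job is handed in: Impeller and seal in the red tray, coupling and capacitor in the blue, contactor in the green tray's free compartment, each flat on the floor (within 3.5 mm), upright within 0.08 rad, one to a compartment, at rest; black impeller and carton within 15 mm of their starts (x of impeller_brass in the frame of tray_red between -0.046 and 0.046 m and y of impeller_brass in the frame of tray_red between -0.092 and 0.092 m and z of impeller_brass in the frame of tray_red between 0.001 and 0.0075 m and angle between each of impeller_brass, shaft_seal, coupling, capacitor, contactor's own z axis and vertical below 0.08 rad and linear speed of each of impeller_brass, shaft_seal, coupling, capacitor, contactor below 0.02 m/s and angular speed of each of impeller_brass, shaft_seal, coupling, capacitor, contactor below 0.2 rad/s and x of shaft_seal in the frame of tray_red between -0.046 and 0.046 m and y of shaft_seal in the frame of tray_red between -0.092 and 0.092 m and z of shaft_seal in the frame of tray_red between 0.001 and 0.0075 m and x of coupling in the frame of tray_blue between -0.046 and 0.046 m and y of coupling in the frame of tray_blue between -0.092 and 0.092 m and z of coupling in the frame of tray_blue between 0.001 and 0.0075 m and x of capacitor in the frame of tray_blue between -0.046 and 0.046 m and y of capacitor in the frame of tray_blue between -0.092 and 0.092 m and z of capacitor in the frame of tray_blue between 0.001 and 0.0075 m and x of contactor in the frame of tray_green between -0.046 and 0.046 m and y of contactor in the frame of tray_green between -0.092 and 0.092 m and z of contactor in the frame of tray_green between 0.001 and 0.0075 m and ((y of impeller_brass in the frame of tray_red above 0.012 m and y of shaft_seal in the frame of tray_red below -0.012 m) or (y of shaft_seal in the frame of tray_red above 0.012 m and y of impeller_brass in the frame of tray_red below -0.012 m)) and ((y of coupling in the frame of tray_blue above 0.012 m and y of capacitor in the frame of tray_blue below -0.012 m) or (y of capacitor in the frame of tray_blue above 0.012 m and y of coupling in the frame of tray_blue below -0.012 m)) and y of contactor in the frame of tray_green above 0.012 m and distance of each of impeller_black, carton from where it was at the start of the episode below 0.015 m); the robot touches nothing.
It fails at once if a part was dropped: it was in the air, touched by nothing, with its underside more than 30 mm above the bench ((height (world z) of impeller_brass above 0.03 m and contact force between impeller_brass and anything else below 0.01 N) or (height (world z) of shaft_seal above 0.03 m and contact force between shaft_seal and anything else below 0.01 N) or (height (world z) of coupling above 0.03 m and contact force between coupling and anything else below 0.01 N) or (height (world z) of capacitor above 0.03 m and contact force between capacitor and anything else below 0.01 N) or (height (world z) of contactor above 0.03 m and contact force between contactor and anything else below 0.01 N)).
It fails at once if the black impeller was moved more than 15 mm (distance of impeller_black from where it was at the start of the episode above 0.015 m).
It fails at once if the carton in the green tray was moved more than 15 mm (distance of carton from where it was at the start of the episode above 0.015 m).
It also fails if it takes over 128 s, if anything falls off the work surface, if the arm or the gripper's body presses on something with over 40 N, if the wrist force passes 120 N, or if a joint passes its speed limit or range.

ROBOT

A 6-joint arm with a two-finger parallel gripper is mounted at the origin on the work surface. World frame = base frame: x ahead of the robot, y to its left, z up, the work surface at z = 0. Lengths are in m, angles in rad, forces in N, time in s.
With the tool pointing down it reaches from about 0.35 to 0.975 m from the base axis. Payload 7.1 kg.
Tool frame: the origin (TCP) lies at the very end of the fingers, on their centre line; the grasp point (between the pads) lies 19 mm behind it; z points along the fingers, x is the direction in which the jaws open and shut, and the axes are right-handed (so a half turn about z gives the same grasp; the last joint's range is limited). The gripper opens to 88 mm and grips with 3 to 60 N. Pads are 20 mm wide; open, the fingers measure 115 mm over their backs; the gripper's body (75 mm by 178 mm) begins 61 mm behind the grasp point.
Start: joints at [1.105, 0.423, 1.63, -0, 1.089, -0.019], TCP at [0.27, 0.564, 0.223] pointing down, gripper open.
Joint ranges: [-3, 3], [-0.9, 2.11], [0.09, 2.58], [-1.31, 4.45], [0.11, 2.69], [-2.54, 2.54]. Speed limits (rad/s): [2.39, 2.39, 3.01, 3.14, 3.14, 3.14].

INTERFACE

Orientations are given as a 3x3 rotation matrix whose columns are the frame's x, y, z axes.
In Python, from cell import robot, vision, job gives the robot as it stands. The module is installed in compiled form; this text tells all that it offers.
- The arm moves only by the shell command python3 -m handwheel 'ROWS' [FORCE]. ROWS is a JSON object of lists of equal length, an entry for each row: "fingers": the finger opening in cm, from 0 to 8.78; "translation": the shift along the tool's x, y, z in cm, a list of three; "roll": the turn about the tool's z in rad. A call has 1 to 20 rows; each row shifts and turns the commanded pose from where the row before left it, along the tool's axes as they then stand; what a row does not reach is not made up. A row lasts 1/8 s, in which the tool goes at most 62.5 mm and 10.7 degrees, less where a joint would pass 70% of its speed; a pose out of reach is approached as far as the arm can. A call with a gripper value outside its range is refused whole. The fingers move at their own pace and stop on an object; FORCE is the grip in N (left out, the last holds). Time passes only in rows, so rows that do not move let the fingers close. It gives the time, the measured TCP pose, the force and the opening at its end, in the units of the state.
- robot.read_state(): the state, without advancing time (a new reading comes with each control period).
- vision.snapshot(name): name is "side" or "top" or "wrist"; returns (picture, depth): 480x640x3 uint8, blue, green, red; 480x640 float32, m along the optical axis (not along the pixel's ray), 0 where there is no reading.
- vision.camera_info(name): a dict with "mtx" (3x3 intrinsics, pixels), "rvec" (rotation vector, rad) and "tvec" (3), from world to camera coordinates, as OpenCV has them. Camera axes: x right, y down, z forward; pixel columns grow to the right and rows downward; lengths in m; the calibration is good to about 2 mm. The wrist camera is an equidistant fisheye: a pixel r from the principal point sees the ray r / f radians off the axis. A picture is of the moment at which its call begins: read the wrist's pose just before it. camera_info takes no time and is no camera call; for the wrist camera it gives the pose at the moment of the call.
- job.finish_job(): hands the job in, once; it reports no verdict.
The state is a dict: "time": time; "joint_positions": joint angles; "qvel": joint speeds; "joint_efforts": joint torques, N m; "position": TCP position; "eef_rot": TCP orientation; "wrist_force": force on the tool from outside, world axes, zero at the start; "ft_torque": the same for the moment, N m; "finger_gap": finger opening in m.
Only numpy, scipy, OpenCV 4.12 (cv2) and the standard library are available. Lean on these libraries where they do the work, as an engineer would, in place of code of your own. Each camera call takes 0.05 s, during which the arm holds its last target.

## Working session

There is one attempt and no reset: what is moved stays moved. The work goes in short steps, Python scripts to look and compute and a shell command to move; the robot and the scene stay as the last step left them, time stands still between calls to the robot, and variables do not carry over. Pictures are saved under pics/ and viewed, and the job is handed in when it is done.

```bash
mkdir -p pics; cat > h.py <<'E'
import numpy as np, cv2, pickle
from cell import robot, vision, job
E
python3 - <<'E'
from h import *
for n in ("top","side","wrist"):
    ci=vision.camera_info(n)
    p,d=vision.snapshot(n)
    cv2.imwrite(f"pics/{n}0.png",p); np.savez(f"{n}0.npz",p=p,d=d,K=ci["mtx"],r=ci["rvec"],t=ci["tvec"])
    print(n,ci)
s=robot.read_state(); print({k:np.round(v,3).tolist() for k,v in s.items()})
E
```

```text
top {'mtx': array([[613.41333865,   0.        , 321.89789582],
       [  0.        , 613.41333865, 246.13808489],
       [  0.        ,   0.        ,   1.        ]]), 'rvec': array([ 2.15978337, -2.22092951,  0.07353111]), 'tvec': array([-0.00290346,  0.5097754 ,  1.18307303])}
side {'mtx': array([[581.54811918,   0.        , 327.64452172],
       [  0.        , 581.54811918, 244.1660942 ],
       [  0.        ,   0.        ,   1.        ]]), 'rvec': array([ 2.29153606, -0.30388308,  0.10512364]), 'tvec': array([-0.47021734,  0.11328426,  1.09702278])}
wrist {'mtx': array([[371.64829954,   0.        , 313.49611161],
       [  0.        , 371.64829954, 233.6239315 ],
       [  0.        ,   0.        ,   1.        ]]), 'rvec': array([-2.47174558, -1.55552819, -0.19638629]), 'tvec': array([-0.62350583, -0.02893629,  0.38983064])}
{'time': 0.15, 'joint_positions': [1.105, 0.424, 1.63, -0.0, 1.089, -0.019], 'qvel': [-0.001, -0.003, -0.003, -0.001, -0.0, -0.0], 'joint_efforts': [0.001, -54.499, -27.392, 0.064, 0.02, -0.0], 'position': [0.27, 0.563, 0.222], 'eef_rot': [[0.432, 0.902, -0.001], [0.902, -0.432, -0.001], [-0.001, -0.0, -1.0]], 'wrist_force': [-0.593, -0.36, -0.143], 'ft_torque': [-0.003, 0.015, -0.005], 'finger_gap': 0.088}
```

View pics/top0.png

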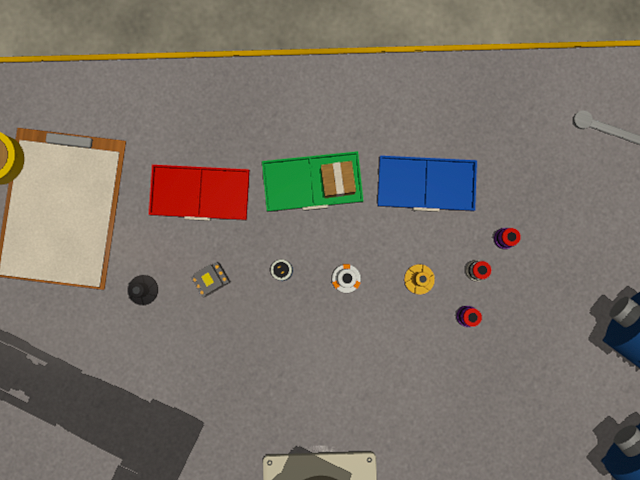

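View pics/side0.png

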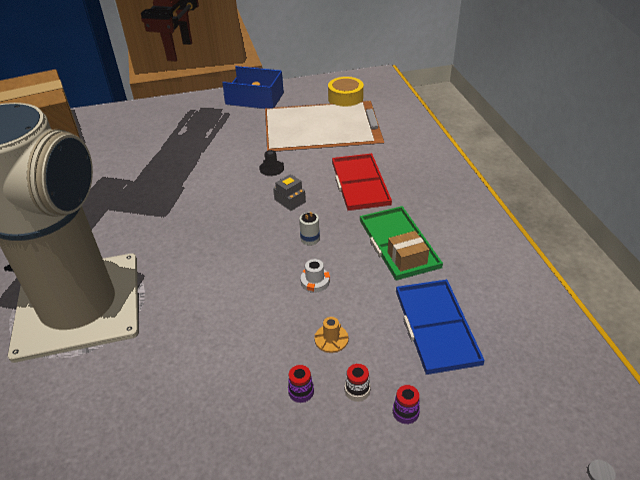

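View pics/wrist0.png

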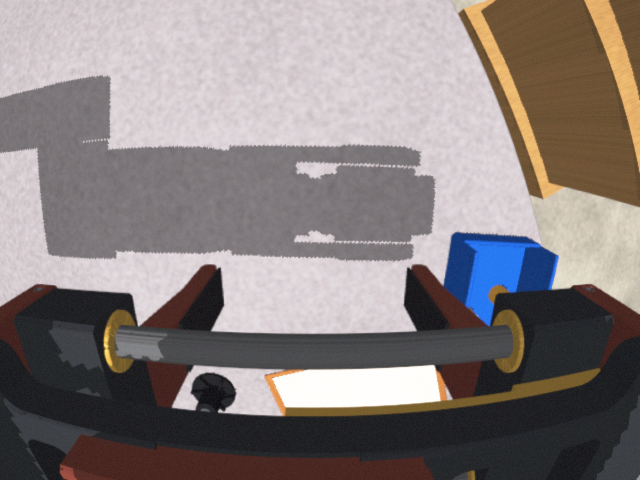

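Top view: image up is +x and right is −y. These could be confused:
- **Seals:** red caps at (479,270) with a white foot, and at (508,237) and (470,317) with purple feet.
- **Impellers:** brass at (420,279), black at (143,290).
- **Coupling:** white and orange at (347,278). The capacitor at (281,270) is also round and white.
- **Contactor:** (210,279).

I'll check these choices in a crop.

```bash
python3 - <<'E'
from h import *
p=np.load("top0.npz")["p"]; s=np.load("side0.npz")["p"]
a=cv2.resize(p[215:345,395:535],None,fx=2.8,fy=2.8,interpolation=cv2.INTER_CUBIC)
b=cv2.resize(s[350:430,270:430],None,fx=2.4,fy=2.4,interpolation=cv2.INTER_CUBIC)
c=cv2.resize(p[245:310,120:370],None,fx=3.1,fy=3.1,interpolation=cv2.INTER_CUBIC)
W=np.zeros((a.shape[0]+c.shape[0],795,3),np.uint8)
W[:a.shape[0],:a.shape[1]]=a; W[:b.shape[0],400:400+b.shape[1]]=b; W[a.shape[0]:,:c.shape[1]]=c
cv2.imwrite("pics/crop1.png",W); print(W.shape)
E
```

```text
(566, 795, 3)
```

View pics/crop1.png

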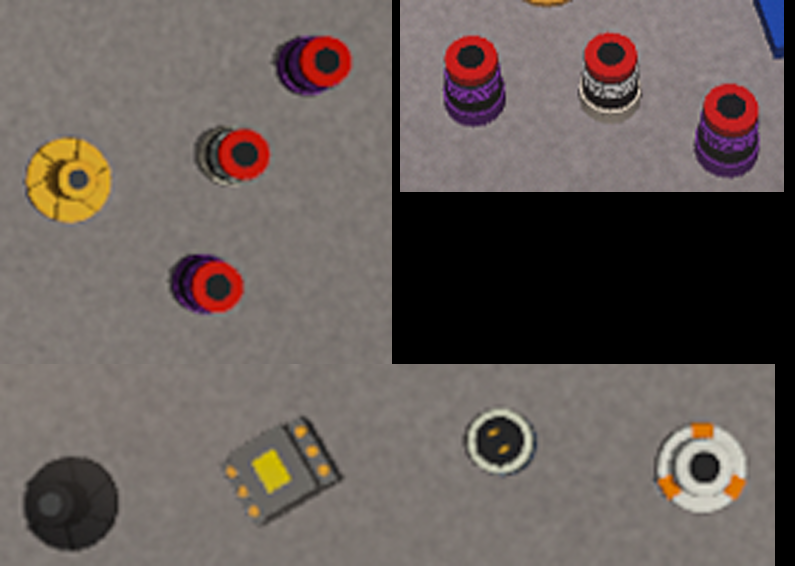

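The crop settles it: the seal with the white foot is the middle one at top (479,270), and the other two are purple. Next I'll measure every position.

```bash
cat >> h.py <<'E'
class Cam:
    def __init__(s,K,r,t):
        s.K=np.array(K); s.R=cv2.Rodrigues(np.array(r,float))[0]; s.t=np.array(t,float).ravel(); s.c=-s.R.T@s.t
    def ray(s,uv):
        uv=np.atleast_2d(uv).astype(float); q=np.c_[(uv[:,0]-s.K[0,2])/s.K[0,0],(uv[:,1]-s.K[1,2])/s.K[1,1],np.ones(len(uv))]
        return q
    def plane(s,uv,z):
        d=s.ray(uv)@s.R; k=(z-s.c[2])/d[:,2]; return s.c+d*k[:,None]
    def cloud(s,d):
        v,u=np.mgrid[0:480,0:640]; q=s.ray(np.c_[u.ravel(),v.ravel()])*d.ravel()[:,None]
        return ((q-s.t)@s.R).reshape(480,640,3)
    def proj(s,P):
        q=np.atleast_2d(P)@s.R.T+s.t; return np.c_[q[:,0]/q[:,2]*s.K[0,0]+s.K[0,2],q[:,1]/q[:,2]*s.K[1,1]+s.K[1,2]]
def load(n):
    z=np.load(n+".npz"); return z["p"],z["d"],Cam(z["K"],z["r"],z["t"])
def snap(n):
    ci=vision.camera_info(n); p,d=vision.snapshot(n); return p,d,Cam(ci["mtx"],ci["rvec"],ci["tvec"])
def comps(m,win,minA=15):
    u0,v0,u1,v1=win; k=np.zeros_like(m,np.uint8); k[v0:v1,u0:u1]=m[v0:v1,u0:u1]
    cs,_=cv2.findContours(k,cv2.RETR_EXTERNAL,cv2.CHAIN_APPROX_NONE)
    return sorted([c for c in cs if cv2.contourArea(c)>minA],key=cv2.contourArea,reverse=True)
E
python3 - <<'E'
from h import *
tp,td,T=load("top0"); sp,sd,S=load("side0")
print("cams",T.c.round(3),S.c.round(3))
ct=T.cloud(td); cs=S.cloud(sd)
print("bench z top/side",np.median(ct[330:360,300:400,2]).round(4), np.median(cs[420:450,150:250,2]).round(4))
hsv=cv2.cvtColor(tp,cv2.COLOR_BGR2HSV); hs=cv2.cvtColor(sp,cv2.COLOR_BGR2HSV)
red=lambda h:((h[...,0]<8)|(h[...,0]>172))&(h[...,1]>180)&(h[...,2]>100)
def circ(c): 
    (x,y),r=cv2.minEnclosingCircle(c); return np.array([x,y]),r
c=comps(red(hsv),(465,255,495,285))[0]; uv,r=circ(c); print("seal top",uv,T.plane(uv,.05)[0].round(4),"diam",r*2/613*1.13)
c=comps(red(hs),(340,355,375,395))[0]; uv,r=circ(c); M=cv2.moments(c);print("seal side",uv,S.plane(uv,.05)[0].round(4))
# brass
br=lambda h:(h[...,0]>12)&(h[...,0]<30)&(h[...,1]>110)&(h[...,2]>60)
c=comps(br(hsv),(395,255,445,300))[0]; uv,r=circ(c); print("brass disc",uv,T.plane(uv,.007)[0].round(4),"d",r*2/613*1.18)
# hub tops from depth
def hub(name,cl,win,zlo,zhi):
    u0,v0,u1,v1=win; q=cl[v0:v1,u0:u1].reshape(-1,3); q=q[(q[:,2]>zlo)&(q[:,2]<zhi)]
    (x,y),r=cv2.minEnclosingCircle(q[:,:2].astype(np.float32)); print(name,len(q),"mean",q.mean(0).round(4),"circ",round(x,4),round(y,4),"d",round(2*r,4))
hub("brass",ct,(395,255,445,300),.035,.055); hub("brass s",cs,(310,310,355,355),.035,.055)
hub("coup",ct,(325,255,370,300),.035,.055); hub("coup s",cs,(298,255,335,290),.035,.055)
hub("cap",ct,(265,255,298,285),.05,.062); hub("cap s",cs,(295,205,325,245),.05,.062)
hub("seal",ct,(465,255,495,285),.042,.055); hub("seal s",cs,(340,355,375,395),.042,.055)
hub("cont",ct,(185,255,235,300),.048,.06); hub("cont s",cs,(270,170,310,210),.048,.06)
hub("blk",ct,(125,270,165,310),.035,.055)
q=ct[255:300,185:235].reshape(-1,3)
for lo,hi in((.028,.06),(.048,.06)):
    k=q[(q[:,2]>lo)&(q[:,2]<hi)]; print("cont rect",cv2.minAreaRect((k[:,:2]*1000).astype(np.float32)))
# coupling outer
m=((hsv[...,2]>140)&(hsv[...,1]<60))|((hsv[...,0]<20)&(hsv[...,1]>150)); c=comps(m,(325,255,370,300))[0]; uv,r=circ(c); print("coup fl",uv,T.plane(uv,.014)[0].round(4))
c=comps((hsv[...,2]>140)&(hsv[...,1]<60),(265,255,298,285))[0]; uv,r=circ(c); print("cap",uv,T.plane(uv,.058)[0].round(4),2*r/613*1.125)
# yellow patch
c=comps((hsv[...,0]>22)&(hsv[...,0]<35)&(hsv[...,1]>200),(185,255,235,300))[0];R=cv2.minAreaRect(c);print("patch",R,T.plane(R[0],.055)[0].round(4))
# trays
gr=(hsv[...,0]>45)&(hsv[...,0]<80)&(hsv[...,1]>120); bl=(hsv[...,0]>100)&(hsv[...,0]<125)&(hsv[...,1]>150)&(hsv[...,2]>70)
for n,m,w in(("red",red(hsv),(140,155,260,230)),("green",gr,(255,140,370,220)),("blue",bl,(370,145,485,220))):
    c=np.vstack(comps(m,w)); P=T.plane(c.reshape(-1,2),.014); R=cv2.minAreaRect((P[:,:2]*1000).astype(np.float32)); print(n,R)
    w=comps((hsv[...,2]>170)&(hsv[...,1]<50),(w[0],w[1]+38,w[2],w[3]+5),8); print([ (T.plane(circ(x)[0],.007)[0].round(3)) for x in w])
E
```

```text
cams [ 0.433 -0.012  1.213] [ 0.287 -0.834  0.812]
bench z top/side -0.0 -0.0017
seal top [481.66665649 269.66665649] [ 0.4542 -0.3187  0.05  ] diam 0.033090335914400235
seal side [357.5 372.5] [ 0.4519 -0.3211  0.05  ]
brass disc [419.02172852 278.97827148] [ 0.4402 -0.2061  0.007 ] d 0.05879441714014548
brass 174 mean [ 0.4396 -0.2052  0.0458] circ 0.4398 -0.2056 d 0.0283
brass s 203 mean [ 0.4374 -0.2098  0.0429] circ 0.439 -0.2078 d 0.0303
coup 273 mean [ 0.445  -0.0616  0.0461] circ 0.445 -0.0618 d 0.0358
coup s 254 mean [ 0.4428 -0.0667  0.0427] circ 0.4446 -0.0636 d 0.0392
cap 291 mean [0.4641 0.0624 0.0586] circ 0.4646 0.0623 d 0.0401
cap s 210 mean [0.4619 0.0564 0.0563] circ 0.4628 0.06 d 0.0427
seal 269 mean [ 0.4535 -0.3176  0.0498] circ 0.4537 -0.3183 d 0.0356
seal s 361 mean [ 0.4514 -0.3215  0.0479] circ 0.453 -0.3201 d 0.0366
cont 486 mean [0.4503 0.2008 0.0552] circ 0.45 0.201 d 0.0564
cont s 248 mean [0.448  0.1972 0.0526] circ 0.4485 0.1992 d 0.0612
blk 189 mean [0.434  0.3369 0.0454] circ 0.4335 0.3381 d 0.0289
cont rect ((450.1940002441406, 201.392822265625), (45
[... 155 characters left out ...]
6479263305664)
coup fl [345.96017456 278.1991272 ] [ 0.4456 -0.0624  0.014 ]
cap [280.68972778 269.2114563 ] [0.4655 0.0618 0.058 ] 0.03842852049511759
patch ((207.1470489501953, 278.9117431640625), (10.632911682128906, 7.545937538146973), 59.03623962402344) [0.4512 0.201  0.055 ]
red ((623.8895874023438, 222.13990783691406), (191.89019775390625, 99.92919921875), 85.50433349609375)
[array([0.573, 0.229, 0.007])]
green ((639.1087036132812, -1.2598342895507812), (100.73892211914062, 191.53236389160156), 4.332968711853027)
[array([ 0.631, -0.054,  0.007]), array([ 0.588, -0.006,  0.007])]
blue ((629.274169921875, -227.76516723632812), (192.0680694580078, 100.023681640625), 85.52982330322266)
[]
```

Measured positions, with the views agreeing to about 3 mm and every height and size matching the description:

| Item | x (m) | y (m) | Notes |
|---|---|---|---|
| Contactor | 0.450 | 0.200 | own x at 29° |
| Capacitor | 0.464 | 0.062 | |
| Coupling | 0.445 | −0.062 | |
| Brass impeller | 0.439 | −0.206 | |
| Seal | 0.453 | −0.319 | |

The jaws will close along world x, which clears the purple seals. I'll start with the contactor: roll to 29°, then travel.

```bash
cat >> h.py <<'E'
def st():
    s=robot.read_state(); R=np.array(s["eef_rot"]); print("t",round(float(s["time"]),2),"pos",np.round(s["position"],4),"yaw",round(float(np.arctan2(R[1,0],R[0,0])),4),"tilt",round(float(np.arccos(min(1,-R[2,2]))),4),"F",np.round(s["wrist_force"],1),"gap",round(float(s["finger_gap"]),4)); return s
def to(x,y,z=None,yaw=None):
    """delta in tool axes, cm, and roll"""
    s=st(); R=np.array(s["eef_rot"]); p=np.array(s["position"]); z=p[2] if z is None else z
    print("tool delta cm",np.round(R.T@(np.array([x,y,z])-p)*100,2), "" if yaw is None else "roll %.4f"%(np.arctan2(R[1,0],R[0,0])-yaw))
E
python3 -m handwheel '{"fingers":[6.5,6.5,6.5,6.5],"translation":[[0,0,0],[0,0,0],[0,0,0],[0,0,0]],"roll":[0.154,0.154,0.154,0.152]}' 30
python3 -c "
from h import *
to(.4495,.2,.11,np.deg2rad(29.2))"
```

```text
time: 0.65
position: [0.2699, 0.5634, 0.2223]
eef_rot: [[0.875, 0.484, -0.0], [0.484, -0.875, -0.001], [-0.001, 0.0, -1.0]]
wrist_force: [0.5, -0.3, -0.1]
finger_gap: 0.0649
t 0.65 pos [0.2699 0.5634 0.2223] yaw 0.5049 tilt 0.0007 F [ 0.5 -0.3 -0.1] gap 0.0649
tool delta cm [-1.86 40.49 11.25] roll -0.0047
```

```bash
python3 -m handwheel '{"fingers":[6.5,6.5,6.5,6.5,6.5,6.5,6.5,6.5,6.5,6.5,6.5,6.5,6.5],"translation":[[-0.2,2,0],[-0.2,4,0],[-0.2,4,0],[-0.2,4,1],[-0.2,4,1],[-0.2,4,1],[-0.2,4,1],[-0.2,4,1],[-0.2,4,1],[0,4,2],[0,2,2],[0,0.4,1],[0,0,0]],"roll":[0,0,0,0,0,0,0,0,0,0,0,0,0]}'
python3 - <<'E'
from h import *
to(.4495,.2,.022,np.deg2rad(29.2))
p,d,T=snap("top"); cv2.imwrite("pics/t1.png",p)
p,d,T=snap("wrist"); cv2.imwrite("pics/w1.png",p)
E
```

```text
time: 2.28
position: [0.4508, 0.2018, 0.1122]
eef_rot: [[0.872, 0.489, -0.001], [0.489, -0.872, -0.001], [-0.002, -0.0, -1.0]]
wrist_force: [-0.1, -0.2, 0.6]
finger_gap: 0.065
t 2.27 pos [0.4508 0.2018 0.1122] yaw 0.5107 tilt 0.0016 F [-0.1 -0.2  0.6] gap 0.065
tool delta cm [-0.19  0.09  9.02] roll 0.0011
```

View pics/w1.png

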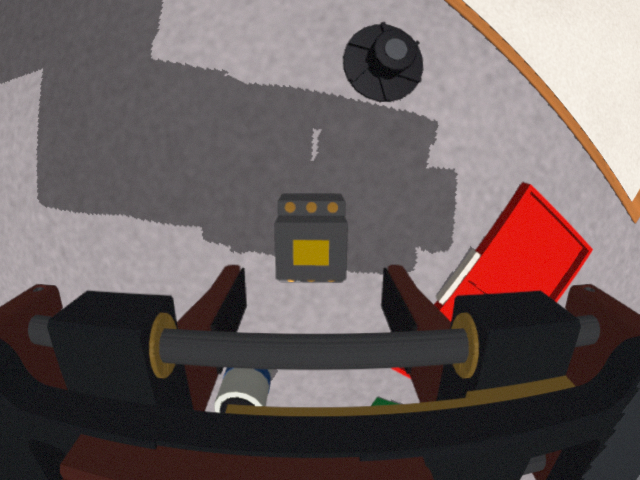

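The wrist view shows the contactor at (311,250), squared up and centred between the fingers (inner edges at about 245 and 383). I'll go down and close.

```bash
python3 -m handwheel '{"fingers":[6.5,6.5,6.5,6.5,6.5,3.5,3.5,3.5,3.5,3.5],"translation":[[-0.1,0.1,2],[0,0,3],[0,0,3],[0,0,1],[0,0,0],[0,0,0],[0,0,0],[0,0,0],[0,0,0],[0,0,0]],"roll":[0,0,0,0,0,0,0,0,0,0]}' 30
python3 -c "
from h import *
st()"
```

```text
time: 3.62
position: [0.451, 0.2008, 0.0235]
eef_rot: [[0.873, 0.488, 0.0], [0.488, -0.873, 0.0], [0.0, -0.0, -1.0]]
wrist_force: [-2.2, -0.9, 7.0]
finger_gap: 0.045
t 3.62 pos [0.451  0.2008 0.0235] yaw 0.51 tilt 0.0 F [-2.2 -0.9  7. ] gap 0.045
```

```bash
python3 -m handwheel '{"fingers":[3.5,3.5,3.5,3.5,3.5,3.5,3.5],"translation":[[0,0,-0.5],[0,0,-1.5],[0,0,-2.5],[0,0,-2.5],[0,0,-1],[0,0,0],[0,0,0]],"roll":[0,0,0,0.144,0.144,0.144,0]}' 40
python3 -c "
from h import *
to(.6355,.0456,None,np.deg2rad(4.33))"
```

```text
time: 4.5
position: [0.4513, 0.201, 0.1036]
eef_rot: [[0.997, 0.079, 0.001], [0.079, -0.997, 0.0], [0.001, -0.0, -1.0]]
wrist_force: [-0.1, 0.6, -3.6]
finger_gap: 0.0448
t 4.5 pos [0.4513 0.201  0.1036] yaw 0.0793 tilt 0.001 F [-0.1  0.6 -3.6] gap 0.0448
tool delta cm [1.713e+01 1.695e+01 1.000e-02] roll 0.0037
```

```bash
python3 -m handwheel '{"fingers":[3.5,3.5,3.5,3.5,3.5,3.5,3.5,3.5,3.5],"translation":[[1.5,1.5,0],[3,3,0],[3.5,3.5,0],[3.5,3.5,0],[3,3,0],[2,2,0],[0.6,0.5,0],[0,0,0],[0,0,0]],"roll":[0,0,0,0,0,0,0.003,0,0]}'
python3 - <<'E'
from h import *
to(.6355,.0456,.0278,np.deg2rad(4.33))
p,d,T=snap("side"); cv2.imwrite("pics/s2.png",p)
E
```

```text
time: 5.62
position: [0.6337, 0.0455, 0.1025]
eef_rot: [[0.997, 0.076, -0.001], [0.076, -0.997, 0.0], [-0.001, -0.0, -1.0]]
wrist_force: [-0.9, 0.0, -3.3]
finger_gap: 0.0449
t 5.62 pos [0.6337 0.0455 0.1025] yaw 0.0765 tilt 0.0013 F [-0.9  0.  -3.3] gap 0.0449
tool delta cm [0.19 0.01 7.47] roll 0.0009
```

View pics/s2.png

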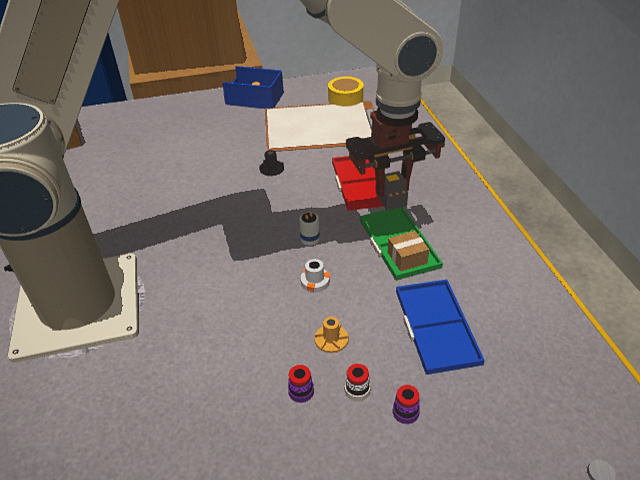

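The contactor hangs level at (395,190), above the free green compartment and clear of the carton at (408,250). I'll lower it.

```bash
python3 -m handwheel '{"fingers":[3.5,3.5,3.5,3.5,3.5,3.5,3.5,3.5],"translation":[[0.2,0,1.5],[0,0,2.5],[0,0,2],[0,0,0.7],[0,0,0.3],[0,0,0.2],[0,0,0.1],[0,0,0]],"roll":[0,0,0,0,0,0,0,0]}'
python3 -c "
from h import *
st()"
```

```text
time: 6.68
position: [0.6372, 0.0449, 0.0301]
eef_rot: [[0.997, 0.075, 0.001], [0.075, -0.997, 0.0], [0.001, 0.0, -1.0]]
wrist_force: [0.2, 0.2, -3.8]
finger_gap: 0.0448
t 6.67 pos [0.6372 0.0449 0.0301] yaw 0.075 tilt 0.0007 F [ 0.2  0.2 -3.8] gap 0.0448
```

```bash
python3 -m handwheel '{"fingers":[3.5,3.5,3.5,3.5],"translation":[[0,0,0.1],[0,0,0.1],[0,0,0],[0,0,0]],"roll":[0,0,0,0]}'
```

```text
time: 7.18
position: [0.6369, 0.0449, 0.0277]
eef_rot: [[0.997, 0.075, -0.0], [0.075, -0.997, 0.0], [-0.0, -0.0, -1.0]]
wrist_force: [-0.1, 0.1, -3.1]
finger_gap: 0.0448
```

```bash
python3 -m handwheel '{"fingers":[3.5,3.5,3.5],"translation":[[0,0,0.05],[0,0,0],[0,0,0]],"roll":[0,0,0]}'
```

```text
time: 7.55
position: [0.6369, 0.0449, 0.0275]
eef_rot: [[0.997, 0.075, 0.0], [0.075, -0.997, 0.0], [0.0, -0.0, -1.0]]
wrist_force: [-2.5, 0.1, 1.9]
finger_gap: 0.0449
```

The wrist force changed from −3.1 N to +1.9 N, so it's on the floor. I'll release and retreat.

```bash
python3 -m handwheel '{"fingers":[5.8,5.8,5.8,5.8,5.8,5.8,5.8,5.8],"translation":[[0,0,0],[0,0,0],[0,0,-1],[0,0,-3],[0,0,-3],[0,0,-3],[0,0,-0.5],[0,0,0]],"roll":[0,0,0,0,0,0,0.075,0]}'
python3 - <<'E'
from h import *
to(.464,.0615,None,0)
p,d,T=snap("side"); cv2.imwrite("pics/s3.png",p[130:300,250:480].repeat(3,0).repeat(3,1))
E
```

```text
time: 8.55
position: [0.6374, 0.0449, 0.1335]
eef_rot: [[1.0, 0.001, 0.002], [0.001, -1.0, 0.0], [0.002, -0.0, -1.0]]
wrist_force: [0.6, -0.2, -0.6]
finger_gap: 0.0578
t 8.55 pos [0.6374 0.0449 0.1335] yaw 0.0006 tilt 0.0021 F [ 0.6 -0.2 -0.6] gap 0.0578
tool delta cm [-17.34  -1.67  -0.04] roll 0.0006
```

View pics/s3.png

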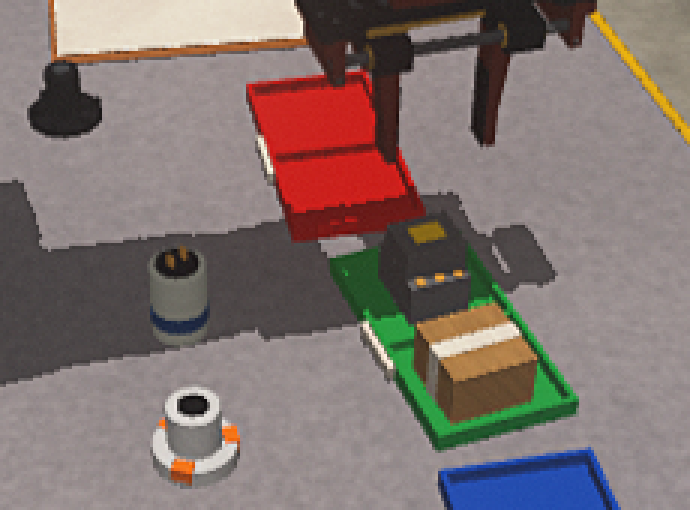

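The crop shows the contactor upright in the green free compartment at (425,265), with the carton undisturbed. The capacitor is next.

```bash
python3 -m handwheel '{"fingers":[5.8,5.8,5.8,5.8,5.8,5.8,5.8,5.8],"translation":[[-2,-0.2,0],[-3.5,-0.4,0],[-4,-0.4,0],[-4,-0.4,0],[-3,-0.3,0],[-0.9,0,0],[0,0,0],[0,0,0]],"roll":[0,0,0,0,0,0,0,0]}' 15
python3 - <<'E'
from h import *
to(.464,.0615,.022,0)
p,d,T=snap("wrist"); cv2.imwrite("pics/w3.png",p)
E
```

```text
time: 9.6
position: [0.4644, 0.0619, 0.1323]
eef_rot: [[1.0, 0.0, 0.001], [0.0, -1.0, 0.0], [0.001, -0.0, -1.0]]
wrist_force: [0.8, 0.3, 0.2]
finger_gap: 0.0583
t 9.6 pos [0.4644 0.0619 0.1323] yaw 0.0001 tilt 0.0013 F [0.8 0.3 0.2] gap 0.0583
tool delta cm [-0.05  0.04 11.03] roll 0.0001
```

View pics/w3.png

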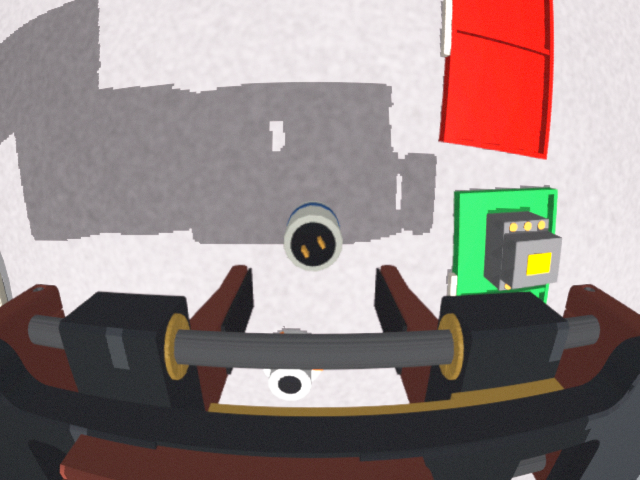

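The capacitor at (313,240) is centred between the fingers (250 to 377). I'll go down and grip it.

```bash
python3 -m handwheel '{"fingers":[5.8,5.8,5.8,5.8,5.8,5.8,3,3,3,3,3],"translation":[[0,0,2],[0,0,3],[0,0,3],[0,0,2],[0,0,1],[0,0,0],[0,0,0],[0,0,0],[0,0,0],[0,0,0],[0,0,0]],"roll":[0,0,0,0,0,0,0,0,0,0,0]}' 20
python3 -m handwheel '{"fingers":[3,3,3,3,3,3,3],"translation":[[0,0,-0.3],[0,0,-1.2],[0,0,-2.5],[0,0,-2.5],[0,0,-1.5],[0,0,0],[0,0,0]],"roll":[0,0,0,0,0,0,0]}' 20
python3 -c "
from h import *
to(.633,-.1809)"
```

```text
time: 11.02
position: [0.4636, 0.062, 0.0229]
eef_rot: [[1.0, 0.0, 0.002], [0.0, -1.0, 0.0], [0.002, -0.0, -1.0]]
wrist_force: [-0.4, 0.2, 8.1]
finger_gap: 0.0398
time: 11.9
position: [0.4624, 0.0619, 0.1017]
eef_rot: [[1.0, 0.0, -0.001], [0.0, -1.0, -0.0], [-0.001, 0.0, -1.0]]
wrist_force: [0.3, 0.3, -1.0]
finger_gap: 0.0399
t 11.9 pos [0.4624 0.0619 0.1017] yaw 0.0001 tilt 0.0008 F [ 0.3  0.3 -1. ] gap 0.0399
tool delta cm [ 1.706e+01  2.428e+01 -1.000e-02]
```

```bash
python3 -m handwheel '{"fingers":[3,3,3,3,3,3,3,3,3,3,3],"translation":[[1.1,1.5,0],[2,3,0],[2.5,3.5,0],[2.5,3.5,0],[2.5,3.5,0],[2.5,3.5,0],[2,3,0],[1.5,2,0],[0.5,0.8,0],[0,0,0],[0,0,0]],"roll":[0,0,0,0,0,0,0,0,0,0,0]}'
python3 - <<'E'
from h import *
to(.633,-.1809,.0275)
p,d,T=snap("side"); cv2.imwrite("pics/s4.png",p[130:400,250:510].repeat(2,0).repeat(2,1))
E
```

```text
time: 13.28
position: [0.633, -0.1804, 0.1018]
eef_rot: [[1.0, 0.0, -0.001], [0.0, -1.0, 0.001], [-0.001, -0.001, -1.0]]
wrist_force: [0.2, -1.0, -1.4]
finger_gap: 0.0396
t 13.28 pos [ 0.633  -0.1804  0.1018] yaw 0.0004 tilt 0.0014 F [ 0.2 -1.  -1.4] gap 0.0396
tool delta cm [0.01 0.05 7.43]
```

View pics/s4.png

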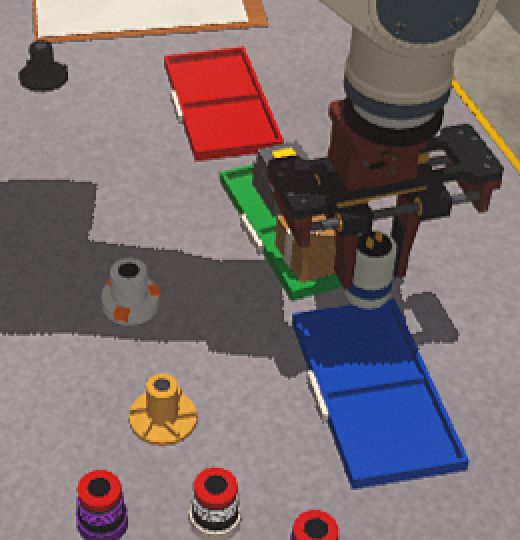

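The capacitor is held upright at (375,270), above the far blue compartment. I'll lower it to about z 0.0275, then feel for the floor.

```bash
python3 -m handwheel '{"fingers":[3,3,3,3,3,3,3,3],"translation":[[0,0,1.5],[0,0,2.5],[0,0,2],[0,0,0.8],[0,0,0.4],[0,0,0.1],[0,0,0],[0,0,0]],"roll":[0,0,0,0,0,0,0,0]}'
python3 -m handwheel '{"fingers":[3,3,3],"translation":[[0,0,0.1],[0,0,0],[0,0,0]],"roll":[0,0,0]}'
```

```text
time: 14.32
position: [0.6343, -0.1813, 0.0298]
eef_rot: [[1.0, -0.0, 0.001], [-0.0, -1.0, -0.0], [0.001, 0.0, -1.0]]
wrist_force: [0.2, 0.1, -1.0]
finger_gap: 0.0397
time: 14.7
position: [0.6339, -0.1811, 0.0282]
eef_rot: [[1.0, -0.0, 0.0], [-0.0, -1.0, -0.0], [0.0, 0.0, -1.0]]
wrist_force: [-0.4, -0.1, -1.0]
finger_gap: 0.0399
```

```bash
python3 -m handwheel '{"fingers":[3,3,3],"translation":[[0,0,0.1],[0,0,0],[0,0,0]],"roll":[0,0,0]}'
python3 -m handwheel '{"fingers":[3,3,3],"translation":[[0,0,0.05],[0,0,0],[0,0,0]],"roll":[0,0,0]}'
```

```text
time: 15.08
position: [0.6339, -0.1811, 0.0272]
eef_rot: [[1.0, -0.0, -0.0], [-0.0, -1.0, 0.0], [-0.0, -0.0, -1.0]]
wrist_force: [-0.2, -0.5, -1.8]
finger_gap: 0.0397
time: 15.45
position: [0.6339, -0.1811, 0.0269]
eef_rot: [[1.0, 0.0, 0.0], [0.0, -1.0, -0.0], [0.0, 0.0, -1.0]]
wrist_force: [-1.2, 0.5, 2.3]
finger_gap: 0.0392
```

Contact showed at z 0.0269, exactly as predicted. I'll release and go to the coupling.

```bash
python3 -m handwheel '{"fingers":[5.8,5.8,5.8,5.8,5.8,5.8,5.8],"translation":[[0,0,0],[0,0,0],[0,0,-1],[0,0,-3],[0,0,-3.5],[0,0,-2.5],[0,0,0]],"roll":[0,0,0,0,0,0,0]}'
python3 -c "
from h import *
to(.4447,-.0625)"
```

```text
time: 16.32
position: [0.6355, -0.1816, 0.1294]
eef_rot: [[1.0, 0.0, 0.005], [0.0, -1.0, -0.001], [0.005, 0.001, -1.0]]
wrist_force: [-1.1, -0.0, -0.3]
finger_gap: 0.0579
t 16.32 pos [ 0.6355 -0.1816  0.1294] yaw 0.0001 tilt 0.0049 F [-1.1 -0.  -0.3] gap 0.0579
tool delta cm [-19.08 -11.91  -0.11]
```

```bash
python3 -m handwheel '{"fingers":[5.8,5.8,5.8,5.8,5.8,5.8,5.8,5.8,5.8],"translation":[[-1.5,-1,0],[-3.5,-2,0],[-3.5,-2.2,0],[-3.5,-2.2,0],[-3.5,-2.2,0],[-2.5,-1.6,0],[-1,-0.7,0],[0,0,0],[0,0,0]],"roll":[0,0,0,0,0,0,0,0,0]}'
python3 - <<'E'
from h import *
to(.4447,-.0625,.019,0)
p,d,T=snap("wrist"); cv2.imwrite("pics/w5.png",p)
p,d,T=snap("side"); cv2.imwrite("pics/s5.png",p[130:400,250:510].repeat(2,0).repeat(2,1))
E
```

```text
time: 17.45
position: [0.4452, -0.0626, 0.1267]
eef_rot: [[1.0, -0.0, 0.001], [-0.0, -1.0, -0.0], [0.001, 0.0, -1.0]]
wrist_force: [-0.0, -0.2, -0.5]
finger_gap: 0.058
t 17.45 pos [ 0.4452 -0.0626  0.1267] yaw -0.0002 tilt 0.0012 F [-0.  -0.2 -0.5] gap 0.058
tool delta cm [-6.000e-02 -1.000e-02  1.077e+01] roll -0.0002
```

View pics/w5.png

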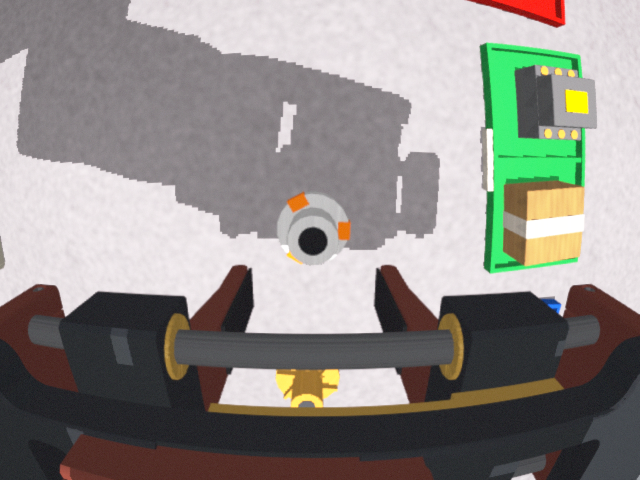

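View pics/s5.png

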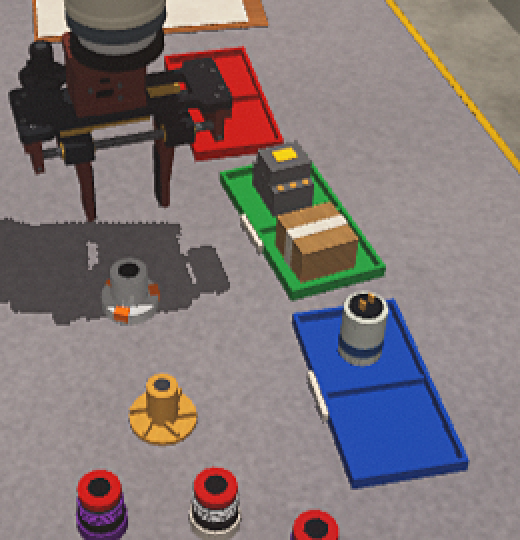

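In the side view the capacitor stands upright in the far blue compartment (363,328). In the wrist view the coupling hub at (313,241) is centred between the fingers. I'll go down, grip and lift.

```bash
python3 -m handwheel '{"fingers":[5.8,5.8,5.8,5.8,5.8,5.8,2.5,2.5,2.5,2.5,2.5,2.5],"translation":[[0,0,2],[0,0,3],[0,0,3],[0,0,2],[0,0,0.6],[0,0,0],[0,0,0],[0,0,0],[0,0,0],[0,0,0],[0,0,0],[0,0,0]],"roll":[0,0,0,0,0,0,0,0,0,0,0,0]}' 30
python3 -m handwheel '{"fingers":[2.5,2.5,2.5,2.5,2.5,2.5,2.5],"translation":[[0,0,-0.3],[0,0,-1.2],[0,0,-2.5],[0,0,-2.5],[0,0,-1.5],[0,0,0],[0,0,0]],"roll":[0,0,0,0,0,0,0]}' 30
python3 -c "
from h import *
to(.6256,-.2747)"
```

```text
time: 19.05
position: [0.4444, -0.0622, 0.0213]
eef_rot: [[1.0, 0.0, 0.001], [0.0, -1.0, -0.0], [0.001, 0.0, -1.0]]
wrist_force: [-0.4, 0.1, 6.5]
finger_gap: 0.0355
time: 19.92
position: [0.4434, -0.062, 0.1002]
eef_rot: [[1.0, 0.0, -0.001], [0.0, -1.0, 0.0], [-0.001, -0.0, -1.0]]
wrist_force: [-1.0, 0.2, -2.5]
finger_gap: 0.0355
t 19.93 pos [ 0.4434 -0.062   0.1002] yaw 0.0 tilt 0.0008 F [-1.   0.2 -2.5] gap 0.0355
tool delta cm [ 1.822e+01  2.127e+01 -2.000e-02]
```

```bash
python3 -m handwheel '{"fingers":[2.5,2.5,2.5,2.5,2.5,2.5,2.5,2.5,2.5,2.5],"translation":[[1.2,1.3,0],[2.5,3,0],[3,3.5,0],[3,3.5,0],[3,3.5,0],[3,3.5,0],[2,2.4,0],[0.5,0.6,0],[0,0,0],[0,0,0]],"roll":[0,0,0,0,0,0,0,0,0,0]}'
python3 - <<'E'
from h import *
to(.6256,-.2747,.0265)
p,d,T=snap("side"); cv2.imwrite("pics/s6.png",p[130:400,250:510].repeat(2,0).repeat(2,1))
E
```

```text
time: 21.18
position: [0.6249, -0.2743, 0.1001]
eef_rot: [[1.0, 0.0, -0.002], [0.0, -1.0, 0.001], [-0.002, -0.001, -1.0]]
wrist_force: [0.2, -0.0, -1.2]
finger_gap: 0.0356
t 21.18 pos [ 0.6249 -0.2743  0.1001] yaw 0.0004 tilt 0.0018 F [ 0.2 -0.  -1.2] gap 0.0356
tool delta cm [0.08 0.05 7.36]
```

View pics/s6.png

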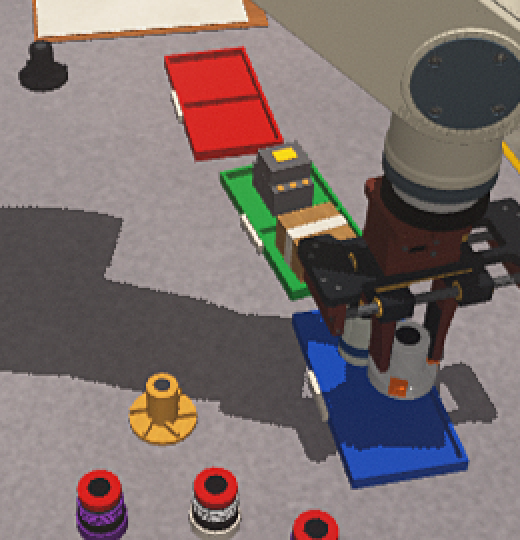

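The coupling is held level at (402,365), above the near blue compartment. It should touch down at z 0.0253.

```bash
python3 -m handwheel '{"fingers":[2.5,2.5,2.5,2.5,2.5,2.5,2.5,2.5],"translation":[[0,0,1.5],[0,0,2.5],[0,0,2],[0,0,0.8],[0,0,0.4],[0,0,0.2],[0,0,0],[0,0,0]],"roll":[0,0,0,0,0,0,0,0]}'
python3 -m handwheel '{"fingers":[2.5,2.5,2.5],"translation":[[0,0,0.1],[0,0,0],[0,0,0]],"roll":[0,0,0]}'
```

```text
time: 22.22
position: [0.6262, -0.2753, 0.0273]
eef_rot: [[1.0, 0.0, 0.001], [0.0, -1.0, -0.0], [0.001, 0.0, -1.0]]
wrist_force: [0.3, 0.7, -1.8]
finger_gap: 0.0359
time: 22.6
position: [0.6259, -0.2751, 0.0257]
eef_rot: [[1.0, -0.0, 0.0], [-0.0, -1.0, -0.0], [0.0, 0.0, -1.0]]
wrist_force: [-0.2, -0.4, -2.0]
finger_gap: 0.0352
```

```bash
python3 -m handwheel '{"fingers":[2.5,2.5,2.5],"translation":[[0,0,0.06],[0,0,0],[0,0,0]],"roll":[0,0,0]}'
```

```text
time: 22.98
position: [0.6259, -0.2751, 0.0253]
eef_rot: [[1.0, -0.0, 0.0], [-0.0, -1.0, -0.0], [0.0, 0.0, -1.0]]
wrist_force: [-0.9, 0.1, 2.3]
finger_gap: 0.0358
```

It's down. I'll release and go to the brass impeller, measuring it again on the way.

```bash
python3 -m handwheel '{"fingers":[5.2,5.2,5.2,5.2,5.2,5.2,5.2],"translation":[[0,0,0],[0,0,0],[0,0,-1],[0,0,-3],[0,0,-3.5],[0,0,-2.5],[0,0,0]],"roll":[0,0,0,0,0,0,0]}'
python3 -c "
from h import *
to(.4393,-.2062)"
```

```text
time: 23.85
position: [0.6275, -0.2759, 0.128]
eef_rot: [[1.0, -0.0, 0.005], [-0.0, -1.0, -0.002], [0.005, 0.002, -1.0]]
wrist_force: [0.3, -0.1, -0.2]
finger_gap: 0.0518
t 23.85 pos [ 0.6275 -0.2759  0.128 ] yaw -0.0 tilt 0.0052 F [ 0.3 -0.1 -0.2] gap 0.0518
tool delta cm [-18.82  -6.96  -0.1 ]
```

```bash
python3 -m handwheel '{"fingers":[5.2,5.2,5.2,5.2,5.2,5.2,5.2,5.2,5.2],"translation":[[-1.5,-0.5,0],[-3.5,-1.3,0],[-3.5,-1.3,0],[-3.5,-1.3,0],[-3.5,-1.3,0],[-2.5,-1,0],[-0.8,-0.3,0],[0,0,0],[0,0,0]],"roll":[0,0,0,0,0,0,0,0,0]}'
python3 - <<'E'
from h import *
to(.4393,-.2062,.019,0)
p,d,T=snap("wrist"); cv2.imwrite("pics/w7.png",p)
p,d,T=snap("side"); cv2.imwrite("pics/s7.png",p[130:430,250:510].repeat(2,0).repeat(2,1))
E
```

```text
time: 24.98
position: [0.4391, -0.2056, 0.1251]
eef_rot: [[1.0, 0.0, 0.001], [0.0, -1.0, -0.001], [0.001, 0.001, -1.0]]
wrist_force: [-0.3, 0.3, 0.4]
finger_gap: 0.0519
t 24.98 pos [ 0.4391 -0.2056  0.1251] yaw 0.0001 tilt 0.0011 F [-0.3  0.3  0.4] gap 0.0519
tool delta cm [1.000e-02 5.000e-02 1.061e+01] roll 0.0001
```

View pics/w7.png

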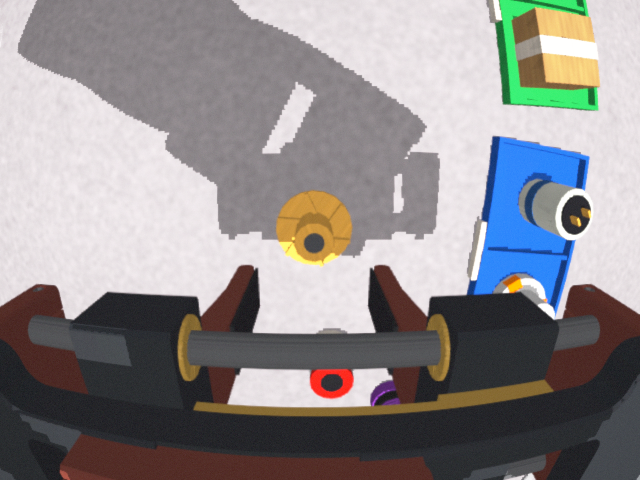

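View pics/s7.png

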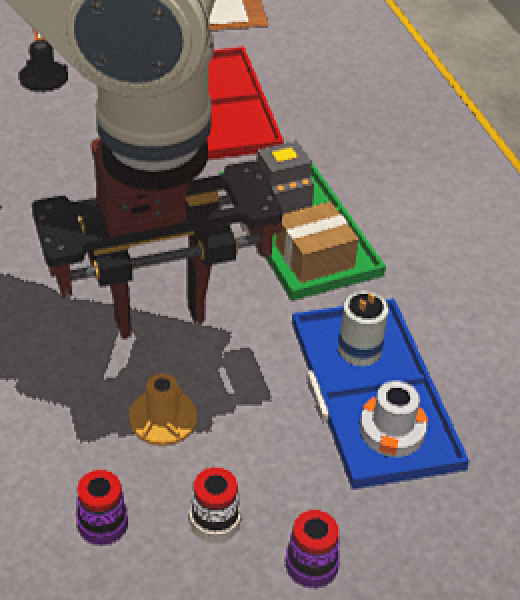

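The coupling stands flat in the near blue compartment (side crop 393,418). The brass hub at wrist (314,241) is centred between the fingers. I'll grip it.

```bash
python3 -m handwheel '{"fingers":[5.2,5.2,5.2,5.2,5.2,5.2,2,2,2,2,2,2],"translation":[[0,0.05,2],[0,0,3],[0,0,3],[0,0,2],[0,0,0.5],[0,0,0],[0,0,0],[0,0,0],[0,0,0],[0,0,0],[0,0,0],[0,0,0]],"roll":[0,0,0,0,0,0,0,0,0,0,0,0]}' 30
python3 -m handwheel '{"fingers":[2,2,2,2,2,2,2],"translation":[[0,0,-0.3],[0,0,-1.2],[0,0,-2.5],[0,0,-2.5],[0,0,-1.5],[0,0,0],[0,0,0]],"roll":[0,0,0,0,0,0,0]}' 30
python3 -c "
from h import *
to(.6202,.1753)"
```

```text
time: 26.58
position: [0.4384, -0.2059, 0.0207]
eef_rot: [[1.0, -0.0, 0.001], [-0.0, -1.0, -0.001], [0.001, 0.001, -1.0]]
wrist_force: [0.1, 0.9, 6.6]
finger_gap: 0.0275
time: 27.45
position: [0.4374, -0.2054, 0.0996]
eef_rot: [[1.0, -0.0, -0.001], [-0.0, -1.0, 0.0], [-0.001, -0.0, -1.0]]
wrist_force: [-0.5, 0.6, -2.1]
finger_gap: 0.0272
t 27.45 pos [ 0.4374 -0.2054  0.0996] yaw -0.0001 tilt 0.0009 F [-0.5  0.6 -2.1] gap 0.0272
tool delta cm [ 18.28 -38.07  -0.  ]
```

```bash
python3 -m handwheel '{"fingers":[2,2,2,2,2,2,2,2,2,2,2,2,2,2,2],"translation":[[0.6,-1.5,0],[1.2,-3,0],[1.6,-4,0],[1.6,-4,0],[1.6,-4,0],[1.6,-4,0],[1.6,-4,0],[1.6,-4,0],[1.6,-4,0],[1.6,-4,0],[1.6,-4,0],[1.6,-3.9,0],[1.3,-3,0],[0,0,0],[0,0,0]],"roll":[0,0,0,0,0,0,0,0,0,0,0,0,0,0,0]}'
python3 - <<'E'
from h import *
to(.6276,.2690,.0262,0)
p,d,T=snap("side"); cv2.imwrite("pics/s8.png",p[50:320,250:510].repeat(2,0).repeat(2,1))
E
```

```text
time: 29.32
position: [0.6275, 0.2685, 0.0988]
eef_rot: [[1.0, 0.001, -0.002], [0.001, -1.0, -0.001], [-0.002, 0.001, -1.0]]
wrist_force: [-0.9, 0.4, -2.0]
finger_gap: 0.0276
t 29.32 pos [0.6275 0.2685 0.0988] yaw 0.0007 tilt 0.0026 F [-0.9  0.4 -2. ] gap 0.0276
tool delta cm [ 0.03 -0.06  7.26] roll 0.0007
```

View pics/s8.png

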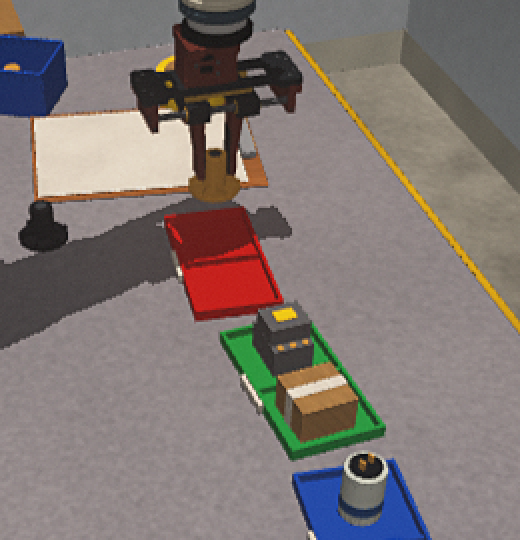

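The impeller is held level at (215,185), above the far red compartment. It should touch at z 0.0247.

```bash
python3 -m handwheel '{"fingers":[2,2,2,2,2,2,2,2],"translation":[[0,0,1.5],[0,0,2.5],[0,0,2],[0,0,0.8],[0,0,0.3],[0,0,0.2],[0,0,0],[0,0,0]],"roll":[0,0,0,0,0,0,0,0]}'
python3 -m handwheel '{"fingers":[2,2,2],"translation":[[0,0,0.1],[0,0,0],[0,0,0]],"roll":[0,0,0]}'
```

```text
time: 30.38
position: [0.6292, 0.2686, 0.0277]
eef_rot: [[1.0, 0.0, 0.001], [0.0, -1.0, 0.0], [0.001, -0.0, -1.0]]
wrist_force: [0.0, -0.7, -1.9]
finger_gap: 0.0274
time: 30.75
position: [0.6289, 0.2684, 0.0261]
eef_rot: [[1.0, 0.0, 0.0], [0.0, -1.0, 0.0], [0.0, -0.0, -1.0]]
wrist_force: [0.7, -0.1, -1.7]
finger_gap: 0.0276
```

```bash
python3 -m handwheel '{"fingers":[2,2,2],"translation":[[0,0,0.1],[0,0,0],[0,0,0]],"roll":[0,0,0]}'
python3 -m handwheel '{"fingers":[2,2,2],"translation":[[0,0,0.05],[0,0,0],[0,0,0]],"roll":[0,0,0]}'
```

```text
time: 31.12
position: [0.6289, 0.2684, 0.025]
eef_rot: [[1.0, -0.0, -0.0], [-0.0, -1.0, -0.0], [-0.0, 0.0, -1.0]]
wrist_force: [-0.3, 0.2, -1.6]
finger_gap: 0.0274
time: 31.5
position: [0.6289, 0.2684, 0.0248]
eef_rot: [[1.0, -0.0, 0.0], [-0.0, -1.0, 0.0], [0.0, -0.0, -1.0]]
wrist_force: [-0.8, -1.2, 0.5]
finger_gap: 0.0279
```

Touching. I'll release, rise, and travel to the seal at (0.453, −0.319).

```bash
python3 -m handwheel '{"fingers":[5.2,5.2,5.2,5.2,5.2,5.2,5.2],"translation":[[0,0,0],[0,0,0],[0,0,-1],[0,0,-3],[0,0,-3.5],[0,0,-2.5],[0,0,0]],"roll":[0,0,0,0,0,0,0]}'
python3 -m handwheel '{"fingers":[5.2,5.2,5.2,5.2,5.2,5.2,5.2,5.2,5.2,5.2,5.2,5.2,5.2,5.2,5.2,5.2,5.2],"translation":[[-0.6,2,0],[-1.2,4,0],[-1.2,4,0],[-1.2,4,0],[-1.2,4,0],[-1.2,4,0],[-1.2,4,0],[-1.2,4,0],[-1.2,4,0],[-1.2,4,0],[-1.2,4,0],[-1.2,4,0],[-1.2,4,0],[-1.2,4,0],[-1.2,4,0],[-0.2,0.7,0],[0,0,0]],"roll":[0,0,0,0,0,0,0,0,0,0,0,0,0,0,0,0,0]}'
python3 - <<'E'
from h import *
to(.453,-.319,.027,0)
p,d,T=snap("wrist"); cv2.imwrite("pics/w9.png",p)
p,d,T=snap("side"); cv2.imwrite("pics/s9.png",p[130:430,250:510].repeat(2,0).repeat(2,1))
E
```

```text
time: 32.38
position: [0.6305, 0.2691, 0.1275]
eef_rot: [[1.0, 0.0, 0.005], [-0.0, -1.0, 0.002], [0.005, -0.002, -1.0]]
wrist_force: [-0.1, -0.1, 0.3]
finger_gap: 0.0517
time: 34.5
position: [0.4515, -0.3182, 0.1236]
eef_rot: [[1.0, -0.002, -0.002], [-0.002, -1.0, 0.001], [-0.002, -0.001, -1.0]]
wrist_force: [0.1, 0.7, -0.2]
finger_gap: 0.0519
t 34.5 pos [ 0.4515 -0.3182  0.1236] yaw -0.0015 tilt 0.0023 F [ 0.1  0.7 -0.2] gap 0.0519
tool delta cm [0.17 0.09 9.66] roll -0.0015
```

View pics/w9.png

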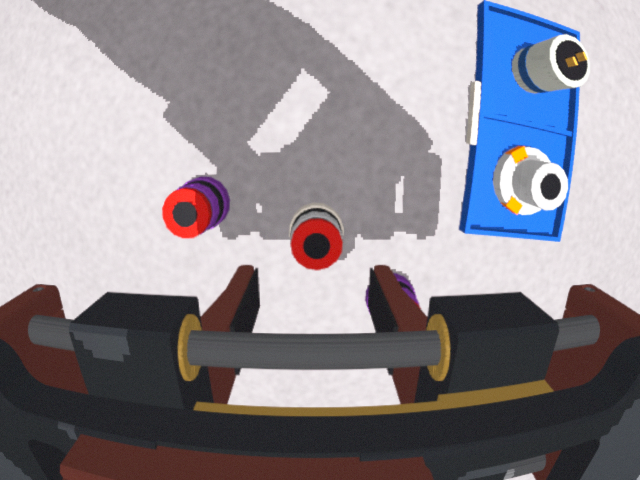

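View pics/s9.png

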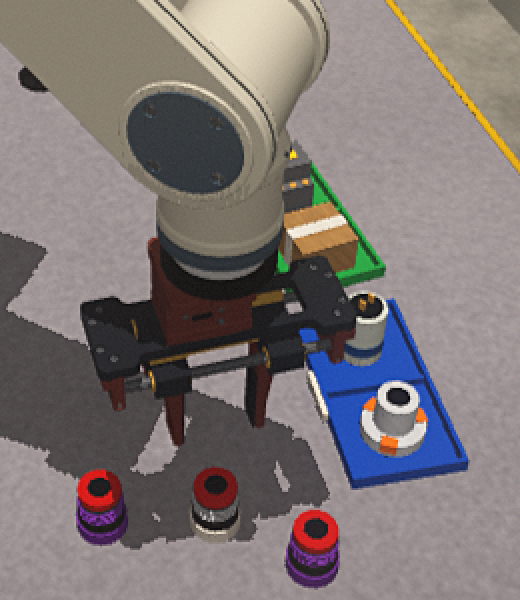

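Both views show the white-footed seal (wrist 317,243) between the fingers, with the purple ones left and right of it. Their centres are about 80 mm and 90 mm away and clear of the finger lines. I'll correct by 1.7 mm and go down to the cap.

```bash
python3 -m handwheel '{"fingers":[5.2,5.2,5.2,5.2,5.2,5.2,2.5,2.5,2.5,2.5,2.5,2.5],"translation":[[0.15,0.1,2],[0,0,3],[0,0,3],[0,0,1.2],[0,0,0.4],[0,0,0],[0,0,0],[0,0,0],[0,0,0],[0,0,0],[0,0,0],[0,0,0]],"roll":[0,0,0,0,0,0,0,0,0,0,0,0]}' 25
python3 -m handwheel '{"fingers":[2.5,2.5,2.5,2.5,2.5,2.5,2.5],"translation":[[0,0,-0.3],[0,0,-1.2],[0,0,-2.5],[0,0,-2.5],[0,0,-1.5],[0,0,0],[0,0,0]],"roll":[0,0,0,0,0,0,0]}' 25
python3 - <<'E'
from h import *
to(.6202,.1753)
p,d,T=snap("side"); cv2.imwrite("pics/s10.png",p[180:430,250:510].repeat(2,0).repeat(2,1))
E
```

```text
time: 36.1
position: [0.4545, -0.3199, 0.0292]
eef_rot: [[1.0, -0.0, 0.001], [-0.0, -1.0, -0.001], [0.001, 0.001, -1.0]]
wrist_force: [-2.7, 0.3, 6.2]
finger_gap: 0.0341
time: 36.98
position: [0.454, -0.3193, 0.108]
eef_rot: [[1.0, 0.0, -0.001], [0.0, -1.0, 0.001], [-0.001, -0.001, -1.0]]
wrist_force: [-0.2, -0.1, -2.2]
finger_gap: 0.0341
t 36.98 pos [ 0.454  -0.3193  0.108 ] yaw 0.0 tilt 0.001 F [-0.2 -0.1 -2.2] gap 0.0341
tool delta cm [ 1.663e+01 -4.946e+01  2.000e-02]
```

View pics/s10.png

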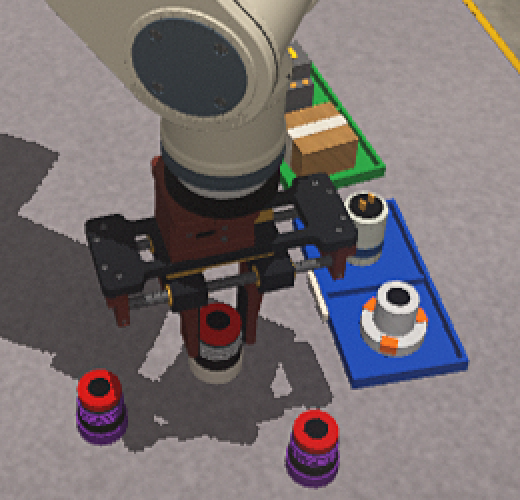

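The seal is held upright at (217,345) and both purple look-alikes are undisturbed. I'll carry it to the near red compartment.

```bash
python3 -m handwheel '{"fingers":[2.5,2.5,2.5,2.5,2.5,2.5,2.5,2.5,2.5,2.5,2.5,2.5,2.5,2.5,2.5,2.5],"translation":[[0.5,-1.5,0],[1,-3,0],[1.3,-4,0],[1.3,-4,0],[1.3,-4,0],[1.3,-4,0],[1.3,-4,0],[1.3,-4,0],[1.4,-4,0],[1.4,-4,0],[1.4,-4,0],[1.4,-4,0],[1.2,-3,0],[0.5,-1.9,0],[0,0,0],[0,0,0]],"roll":[0,0,0,0,0,0,0,0,0,0,0,0,0,0,0,0]}'
python3 - <<'E'
from h import *
to(.6202,.1753,.0345,0)
p,d,T=snap("side"); cv2.imwrite("pics/s11.png",p[50:320,250:510].repeat(2,0).repeat(2,1))
E
```

```text
time: 39.02
position: [0.6195, 0.1736, 0.1082]
eef_rot: [[1.0, -0.0, -0.001], [-0.0, -1.0, -0.001], [-0.001, 0.001, -1.0]]
wrist_force: [-0.5, 0.4, -0.7]
finger_gap: 0.0344
t 39.02 pos [0.6195 0.1736 0.1082] yaw -0.0003 tilt 0.0015 F [-0.5  0.4 -0.7] gap 0.0344
tool delta cm [ 0.08 -0.18  7.37] roll -0.0003
```

View pics/s11.png

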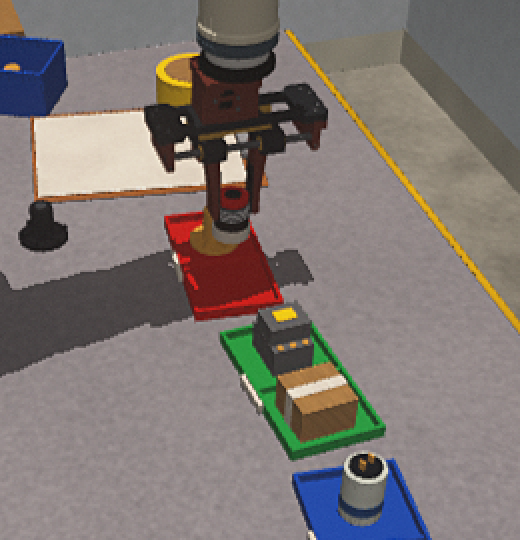

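The seal is upright at (232,215), above the near red compartment. It should touch at z 0.0332.

```bash
python3 -m handwheel '{"fingers":[2.5,2.5,2.5,2.5,2.5,2.5,2.5,2.5],"translation":[[0,-0.2,1.5],[0,0,2.5],[0,0,2],[0,0,0.8],[0,0,0.4],[0,0,0.2],[0,0,0],[0,0,0]],"roll":[0,0,0,0,0,0,0,0]}'
python3 -m handwheel '{"fingers":[2.5,2.5,2.5],"translation":[[0,0,0.1],[0,0,0],[0,0,0]],"roll":[0,0,0]}'
```

```text
time: 40.08
position: [0.6208, 0.1765, 0.0352]
eef_rot: [[1.0, 0.0, 0.001], [0.0, -1.0, 0.0], [0.001, -0.0, -1.0]]
wrist_force: [0.4, -0.7, -2.7]
finger_gap: 0.0344
time: 40.45
position: [0.6204, 0.1764, 0.0336]
eef_rot: [[1.0, 0.0, 0.0], [0.0, -1.0, 0.0], [0.0, -0.0, -1.0]]
wrist_force: [1.0, -0.5, -1.7]
finger_gap: 0.034
```

```bash
python3 -m handwheel '{"fingers":[2.5,2.5,2.5],"translation":[[0,0,0.06],[0,0,0],[0,0,0]],"roll":[0,0,0]}'
```

```text
time: 40.83
position: [0.6204, 0.1764, 0.0333]
eef_rot: [[1.0, 0.0, 0.0], [0.0, -1.0, 0.0], [0.0, -0.0, -1.0]]
wrist_force: [-1.7, -0.0, 3.4]
finger_gap: 0.034
```

Contact. I'll release, lift, and move back out of the camera's way.

```bash
python3 -m handwheel '{"fingers":[5.2,5.2,5.2,5.2,5.2,5.2,5.2,5.2],"translation":[[0,0,0],[0,0,0],[0,0,-1],[0,0,-3],[0,0,-3.5],[0,0,-3.5],[0,0,-3],[0,0,0]],"roll":[0,0,0,0,0,0,0,0]}'
python3 -m handwheel '{"fingers":[5.2,5.2,5.2,5.2,5.2,5.2,5.2,5.2,5.2,5.2,5.2],"translation":[[-1,-2,0],[-2,-4,0],[-2.5,-4,0],[-2.5,-4,0],[-2.5,-4,0],[-2.5,-4,0],[-2.5,-4,0],[-2.5,-4,0],[-2,-3,0],[0,0,0],[0,0,0]],"roll":[0,0,0,0,0,0,0,0,0,0,0]}'
python3 - <<'E'
from h import *
st()
for n in("top","side"):
    p,d,C=snap(n); cv2.imwrite(f"pics/{n}_end.png",p)
    cl=C.cloud(d)
    for nm,(x,y),zt,lo in(("brass",(.629,.268),.05,.04),("seal",(.620,.176),.054,.045),("coup",(.626,-.275),.05,.04),("cap",(.634,-.181),.062,.05),("cont",(.637,.045),.059,.052),("blk",(.434,.337),.046,.035),("carton",(.643,-.048),.044,.035)):
        q=cl.reshape(-1,3); q=q[(np.hypot(q[:,0]-x,q[:,1]-y)<.045)&(q[:,2]>lo)&(q[:,2]<zt+.006)]
        if len(q)<10: print(n,nm,"few",len(q)); continue
        k=np.abs(q[:,2]-np.median(q[:,2]))<.003; A=np.c_[q[k,:2]-q[k,:2].mean(0),np.ones(k.sum())]; s=np.linalg.lstsq(A,q[k,2],rcond=None)[0]
        print(n,nm,len(q),q[k].mean(0).round(4),"expect top",zt,"slope",s[:2].round(3))
p,d,T=load("top0"); q=T.cloud(d).reshape(-1,3); q=q[(np.hypot(q[:,0]-.643,q[:,1]+.048)<.045)&(q[:,2]>.035)&(q[:,2]<.05)]; print("carton start",q.mean(0).round(4))
E
```

```text
time: 41.82
position: [0.6222, 0.1769, 0.1763]
eef_rot: [[1.0, 0.0, 0.006], [-0.0, -1.0, 0.002], [0.006, -0.002, -1.0]]
wrist_force: [0.1, 0.9, -0.6]
finger_gap: 0.052
time: 43.2
position: [0.4194, 0.5058, 0.1717]
eef_rot: [[1.0, 0.001, -0.001], [0.001, -1.0, -0.002], [-0.001, 0.002, -1.0]]
wrist_force: [-0.8, -0.7, -0.7]
finger_gap: 0.0519
t 43.2 pos [0.4194 0.5058 0.1717] yaw 0.0008 tilt 0.0024 F [-0.8 -0.7 -0.7] gap 0.0519
top brass 174 [0.6293 0.2678 0.0498] expect top 0.05 slope [0.003 0.011]
top seal 262 [0.6191 0.1774 0.0541] expect top 0.054 slope [-0.014 -0.003]
top coup 286 [ 0.6262 -0.274   0.0501] expect top 0.05 slope [ 0.008 -0.016]
top cap 339 [ 0.6341 -0.1801  0.063 ] expect top 0.062 slope [ 0.009 -0.004]
top cont 472 [0.6368 0.0463 0.0593] expect top 0.059 slope [-0.005 -0.003]
top blk 183 [0.434  0.3381 0.046 ] expect top 0.046 slope [0.017 0.004]
top carton 974 [ 0.6381 -0.0508  0.0442] expect top 0.044 slope [0.005 0.003]
side brass 88 [0.6265 0.2642 0.0471] expect top 0.05 slope [-0.007  0.027]
side seal 147 [0.6166 0.175  0.0516] expect top 0.054 slope [-0.01   0.024]
side coup 335 [ 0.6238 -0.2773  0.0481] expect top 0.05 slope [0.005 0.019]
side cap 347 [ 0.6311 -0.1849  0.061 ] expect top 0.062 slope [0.001 0.004]
side cont 293 [0.6345 0.0432 0.0571] expect top 0.059 slope [0.006 0.006]
side blk 92 [0.432  0.3342 0.0428] expect top 0.046 slope [-0.024  0.029]
side carton 702 [ 0.6357 -0.0538  0.0419] expect top 0.044 slope [0.001 0.003]
carton start [ 0.6375 -0.0508  0.0442]
```

View pics/top_end.png

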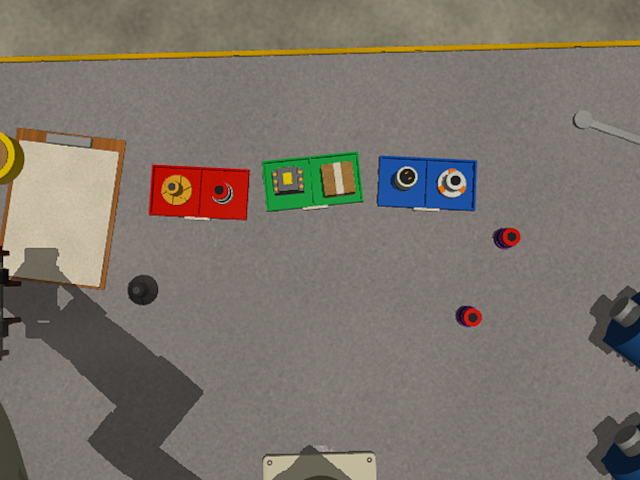

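View pics/side_end.png

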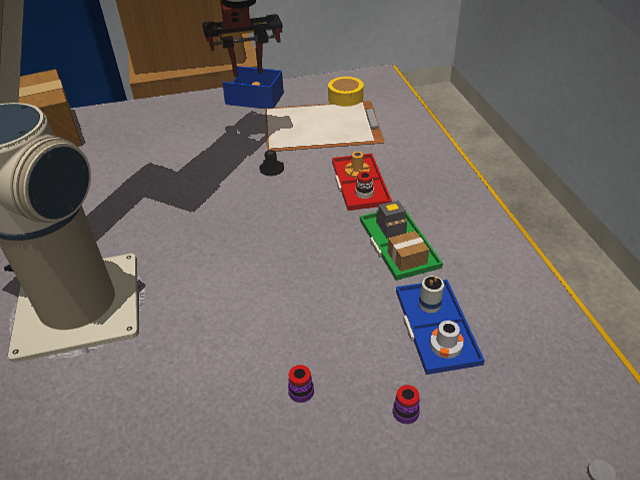

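Both views show all five parts upright in the right compartments. In the top view they are brass (176,190), seal (223,192), contactor (288,180), capacitor (404,178) and coupling (452,183). The black impeller, carton and purple seals are where they were. I'll hand in.

```bash
python3 -c "
from h import *
st(); print(job.finish_job())"
```

```text
t 43.3 pos [0.4204 0.5054 0.1723] yaw -0.0008 tilt 0.0014 F [-0.7 -1.6  0.5] gap 0.0522
the job is handed in; nothing more can be done
None
```

All five parts are in their trays and the job was handed in at 43.3 s of the 128 s allowed; it reports no verdict.
- **Red tray:** brass impeller in the +y compartment, white-footed seal in the −y one.
- **Blue tray:** capacitor in the +y compartment, coupling in the −y one.
- **Green tray:** contactor in the free compartment.

I let go of each part only after the wrist force showed it on the tray floor.

**Last checks:** in the top camera every part's top is within 1 mm of its expected height, with tilts under 0.02 rad and each part near the middle of its compartment. The carton and black impeller moved about 1 mm at most, and both purple seals look undisturbed.

**Disagreement:** the side camera read heights 1–3 mm lower and positions 2–5 mm off compared with the top camera. It read a part-by-part offset of the same size before anything moved, so I put it down to calibration.

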